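# Draw the bottom test panel from under an instrument stack and file it on the sloping rack

### The job

Draw the yellow circuit panel out from under the stack of instruments by its projecting end, keeping it down on the bench until it is fully out in front of the grey frame, so that the instruments are neither lifted nor toppled but end up still neatly stacked inside the frame. Then lay it face up on the sloping rack, squarely on top of the blue panel, and push it down the slope until its lower end rests against the backstop. Leave the bottle and the cardboard parts box where they are.

Things in the scene. Friction and masses are not known exactly. Their poses are not given: they have to be found in the camera images.
- panel: Yellow circuit panel, a flat slab 180 long (its x) x 60 wide (y) x 12 mm thick, about 0.16 kg; origin at the centre of its underside, z out of its printed face. It starts flat on the bench under the instruments, through the slot below the frame's front bar, about 65 to 75 mm of it projecting in front of the bar. Either end may go to the backstop.
- frame: Grey steel stacking frame, fixed, open above and below, 132 mm wide. Origin on the bench under the middle of the inner face of its front bar; x points inwards, so the panel is drawn out along -x; y along the bar. Side cheeks 120 mm apart, 30 mm high; rear wall 20 mm high, its inner face at x = 124 mm. The panel has left the frame when its centre is beyond x = -96 mm.
- slot (a point): Middle of the frame's slot: a point 10 mm above the bench, at the outer face of the front bar (6 mm thick), axes as the frame's. The slot is 108 mm wide and 20 mm high; the bar above it reaches from 20 to 46 mm above the bench. It holds the instruments back but lets the panel pass.
- supply: White power supply box, 100 deep (x) x 110 wide (y) x 45 mm high, about 0.5 kg, the lowest instrument, lying on the yellow panel in the frame; origin at the centre of its underside. It slides 4 to 9 mm forwards to meet the front bar, tilts back up to about 14 degrees as the panel leaves, and settles on the bench. Drawing the panel takes 5 to 25 N.
- generator: Grey signal generator box, 95 x 105 x 38 mm high, about 0.4 kg, on top of the supply box; origin at the centre of its underside. The stack is about 121 mm high at first.
- meter: Red multimeter, 75 x 90 x 26 mm high, about 0.22 kg, flat on top of the generator box; origin at the centre of its underside.
- deck: Aluminium deck of the sloping rack, fixed, tilted 20 degrees, low end roughly towards the robot, 200 mm long, 130 mm wide, no side walls. Origin on its upper face at the middle of the foot of the backstop, 30 mm above the bench; x points up the slope, y across, z square out of the deck. A panel laid along the slope and touching the backstop has its origin at x = 90 mm.
- backstop (a point): Point on the face of the backstop, 20 mm above the deck, on its middle line; axes as the deck's. The backstop stands square to the deck at its low end, 42 mm tall and 130 mm wide. Friction usually keeps a panel that is put down short of the backstop from sliding, so it must be pushed home.
- blue_panel: Blue circuit panel, same size and frame as the yellow one, loose, lying face up along the deck with its lower end against the backstop, its x up the slope; its top is 12 mm above the deck.
- bottle: Clear drinking bottle, 64 mm in diameter and 190 mm high, beyond the task's things; origin at the centre of its underside. Leave it standing.
- parts_box: Open cardboard box of parts, 120 x 160 x 50 mm, beyond the task's things; origin at the centre of its underside. Leave it where it is.

How it is judged (in metres and radians):
On the way:
1. the yellow panel is drawn fully out in front of the frame, still low over the bench, with the three instruments settled upright (x of panel in the frame of frame below -0.097 m and height (world z) of panel below 0.03 m and angle between each of supply, generator, meter's own z axis and vertical below 0.06 rad), for 0.2 s.
At the end, for the whole second after the job is handed in: Yellow panel flat on the blue one on the deck (0.06 rad; direction 0.14 rad; 18 mm of its middle line), lower ends within 3 mm (blue: 4.5 mm) of the backstop. Supply box on the bench in the frame, generator on it within 30 mm, meter on that within 35 mm, all upright (0.06 rad), at rest (x of panel in the frame of deck between 0.085 and 0.093 m and y of panel in the frame of deck between -0.018 and 0.018 m and z of panel in the frame of deck between 0.009 and 0.0155 m and angle between the z axis of panel and the z axis of deck, either way round below 0.06 rad and angle between the x axis of panel and the x axis of deck, either way round below 0.14 rad and angle between panel's own z axis and vertical below 0.6 rad and x of blue_panel in the frame of deck between 0.085 and 0.0945 m and y of blue_panel in the frame of deck between -0.018 and 0.018 m and z of blue_panel in the frame of deck between -0.003 and 0.004 m and angle between each of supply, generator, meter's own z axis and vertical below 0.06 rad and x of supply in the frame of frame between 0.044 and 0.076 m and y of supply in the frame of frame between -0.012 and 0.012 m and height (world z) of supply below 0.005 m and height (world z) of generator between 0.04 and 0.05 m and height (world z) of meter between 0.078 and 0.088 m and horizontal distance between generator and supply below 0.03 m and horizontal distance between meter and generator below 0.035 m and linear speed of each of panel, blue_panel, supply, generator, meter below 0.02 m/s); the robot touches nothing.
It fails at once if an instrument is toppled (tilted over 0.45 rad) (angle between any of supply, generator, meter's own z axis and vertical above 0.45 rad).
It fails at once if the supply box is lifted (its underside's centre more than 30 mm above the bench, 18 mm above where it starts) (height (world z) of supply above 0.03 m).
It fails at once if the generator or the meter is lifted (more than 20 mm above where it starts) (height (world z) of generator above 0.077 m or height (world z) of meter above 0.115 m).
It fails at once if the panel's centre is raised more than 30 mm off the bench before it is out of the frame (x of panel in the frame of frame above -0.09 m and horizontal distance between panel and frame below 0.09 m and height (world z) of panel above 0.03 m).
It fails at once if the bottle or the parts box is disturbed (moved over 30 mm, or the bottle tipped) (distance of any of bottle, parts_box from where it was at the start of the episode above 0.03 m or angle between bottle's own z axis and vertical above 0.3 rad).
It also fails if it takes over 53 s, if anything falls off the work surface, if the arm or the gripper's body presses on something with over 40 N, if the wrist force passes 120 N, or if a joint passes its speed limit or range.

### The arm

A 6-joint arm with a two-finger parallel gripper is mounted at the origin on the work surface. World frame = base frame: x ahead of the robot, y to its left, z up, the work surface at z = 0. Lengths are in m, angles in degrees, forces in N, time in s.
With the tool pointing down it reaches from about 0.4 to 0.825 m from the base axis. Payload 7 kg.
Tool frame: the origin (TCP) lies between the finger pads; the fingertips stand 11 mm ahead of it and the grasp point (between the pads) lies 8 mm behind it; z points along the fingers, y is the direction in which the jaws open and shut (so a half turn about z gives the same grasp; the last joint's range is limited). The gripper opens to 88 mm and grips with 3 to 60 N. Pads are 19 mm wide; open, the fingers measure 130 mm over their backs; the gripper's body (78 mm by 193 mm) begins 47 mm behind the grasp point.
Start: joints at [-56.66, 20.546, 0.682, 0, -70.136, -16.507], TCP at [0.195, -0.646, 0.238] pointing down, gripper open.
Joint ranges: [-176.03, 176.03], [-82.01, 121.73], [-58.28, 71.71], [-173.87, 95.51], [-174.79, -0.11], [-173.66, 173.66]. Speed limits (degrees/s): [136.94, 136.94, 172.46, 180, 180, 180].

### API

Orientations are given as [roll, pitch, yaw] about the fixed x, y, z axes, in that order (R = Rz(yaw) Ry(pitch) Rx(roll)).
In Python, from plant import r gives the robot as it stands.
- The arm moves only by the shell command python3 -m inch 'ROWS' [OPENING] [FORCE]. ROWS is JSON, a list of rows, each an object of numbers: "x", "y", "z": the shift along the tool's x, y, z as a fraction of full scale; "yaw": the turn about the tool's z as a fraction of full scale. In form: [{"x": .., "y": .., "z": .., "yaw": ..}, ...]. A call has 1 to 5 rows; each row shifts and turns the pose as measured when the row begins, along the tool's axes as they then stand; what a row does not reach is not made up. Full scale, the value 1, is 0.025 m for a shift and 4 degrees for a turn. A row lasts 1/12 s, in which the tool goes at most 41.7 mm and 7.16 degrees, less where a joint would pass 70% of its speed; a pose out of reach is approached as far as the arm can. A call with a number of a shift or a turn outside -1 to 1 is refused whole. A call with a gripper value outside its range is refused whole. OPENING is the opening, from -1 (shut) to 1 (fully open), set as the call begins (- or left out, the last holds). The fingers move at their own pace and stop on an object; FORCE is the grip in N (left out, the last holds). Time passes only in rows, so rows that do not move let the fingers close. It gives the time, the measured TCP pose, the force and the opening at its end, in the units of the state.
- r.get_state(): the state, without advancing time (a new reading comes with each control period).
- r.capture(name): name is "scene" or "top"; returns (picture, depth): 384x512x3 uint8, red, green, blue; 384x512 float32, m along the optical axis (not along the pixel's ray), 0 where there is no reading.
- r.camera_info(name): a dict with "mtx" (3x3 intrinsics, pixels), "pose" (4x4, takes a point from camera to world coordinates). Camera axes: x right, y down, z forward; pixel columns grow to the right and rows downward; lengths in m; the calibration is good to about 2 mm. A picture is of the moment at which its call begins. camera_info takes no time and is no camera call.
- r.close_job(): hands the job in, once; it reports no verdict.
The state is a dict: "time_s": time; "joints": joint angles; "qd": joint speeds; "joint_torque": joint torques, N m; "tcp_pos": TCP position; "eef_rot": TCP orientation; "contact_force": force on the tool from outside, world axes, zero at the start; "moment": the same for the moment, N m; "gripper_width": finger opening in m.
Only numpy, scipy, OpenCV 4.12 (cv2) and the standard library are available. Lean on these libraries where they do the work, as an engineer would, in place of code of your own. Each camera call takes 0.05 s, during which the arm holds its last target. There are 200 camera calls.

## Working session

There is one attempt and no reset: what is moved stays moved. The work goes in short steps, Python scripts to look and compute and a shell command to move; the robot and the scene stay as the last step left them, time stands still between calls to the robot, and variables do not carry over. Pictures are saved under pics/ and viewed, about 8 in all and at most 12, crops included, and the job is handed in when it is done.

```bash
mkdir -p pics; ls; python3 - <<'E'
from plant import r
import cv2,numpy as np
for n in("scene","top"):
    im,d=r.capture(n); np.savez(f"pics/{n}0.npz",im=im,d=d)
    cv2.imwrite(f"pics/{n}0.png",im[:,:,::-1]); i=r.camera_info(n); print(n,np.round(i["mtx"],1).tolist(),np.round(i["pose"],3).tolist())
print(r.get_state())
E
```

```text
pics
scene [[494.8, 0.0, 258.9], [0.0, 494.8, 196.9], [0.0, 0.0, 1.0]] [[-0.333, 0.696, -0.637, 1.29], [0.943, 0.258, -0.21, 0.242], [0.018, -0.67, -0.742, 0.877], [0.0, 0.0, 0.0, 1.0]]
top [[477.7, 0.0, 253.7], [0.0, 477.7, 190.8], [0.0, 0.0, 1.0]] [[-0.002, -0.991, 0.13, 0.43], [-1.0, 0.002, -0.006, 0.005], [0.006, -0.13, -0.991, 1.337], [0.0, 0.0, 0.0, 1.0]]
{'time_s': 0.1, 'joints': array([-5.66594029e+01,  2.05863152e+01,  6.38285650e-01, -1.74565182e-02,
       -7.01347332e+01, -1.65065498e+01]), 'qd': array([ 0.00777274, -0.04774257,  0.14011116,  0.14589572,  0.06436187,
       -0.01084036]), 'joint_torque': array([-1.06083233e-03, -5.84160948e+01,  2.93752098e+01,  7.01556891e+00,
        1.02030986e-02, -4.65919322e-05]), 'tcp_pos': array([ 0.19532825, -0.64568043,  0.2367231 ]), 'eef_rot': array([ 1.79915985e+02, -7.78227247e-03, -1.63171891e+02]), 'contact_force': array([ 0.31495966,  0.21955478, -0.06522311]), 'moment': array([0.02842659, 0.00620735, 0.00500756]), 'gripper_width': 0.08748984838922821}
```

View pics/scene0.png

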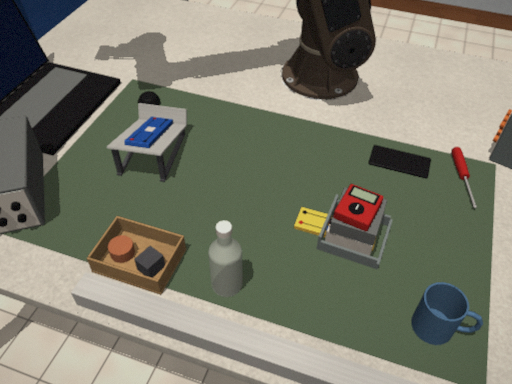

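View pics/top0.png

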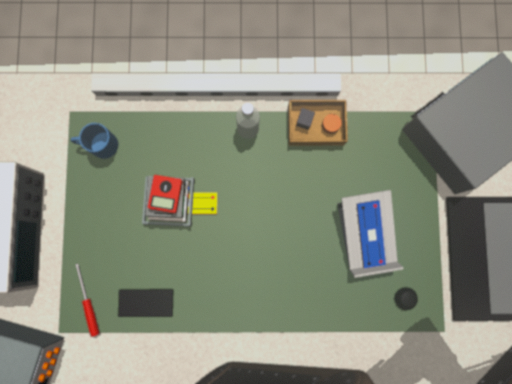

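The top view shows the yellow end at about (205,203), projecting from the frame at (170,200) towards -y. The rack is at (372,235) with its backstop at (377,270). The bottle is at (248,117) and the parts box at (318,122). Next I measure the panel, the frame and the blue panel.

```bash
cat > h.py <<'E'
import numpy as np,cv2
from plant import r
def cast(n,uv,p0,nrm=(0,0,1)):
    i=r.camera_info(n);K,T=np.array(i["mtx"]),np.array(i["pose"])
    uv=np.atleast_2d(uv).astype(float); d=np.c_[uv,np.ones(len(uv))]@np.linalg.inv(K).T@T[:3,:3].T
    c=T[:3,3]; nrm=np.array(nrm); return c+d*(((np.array(p0)-c)@nrm)/(d@nrm))[:,None]
def cloud(n,d,m):
    i=r.camera_info(n);K,T=np.array(i["mtx"]),np.array(i["pose"])
    v,u=np.nonzero(m&(d>0)); z=d[v,u]; p=np.c_[u,v,np.ones(len(u))]@np.linalg.inv(K).T*z[:,None]
    return p@T[:3,:3].T+T[:3,3]
def mask(im,lo,hi,big=True):
    m=cv2.inRange(cv2.cvtColor(im,cv2.COLOR_RGB2HSV),lo,hi)
    k,l,s,_=cv2.connectedComponentsWithStats(m); return l==1+np.argmax(s[1:,4])
Y=((22,150,120),(35,255,255)); B=((110,150,60),(125,255,255))
def rect(p):
    q=p[:,:2].astype(np.float32); c,s,a=cv2.minAreaRect(q); return np.round(c,4),np.round(s,4),round(a,2)
E
python3 - <<'E'
from h import *
for n in("scene","top"):
    f=np.load(f"pics/{n}0.npz");im,d=f["im"],f["d"]
    m=mask(im,*Y);v,u=np.nonzero(m); P=cast(n,np.c_[u,v],(0,0,.012)); print(n,"Y",m.sum(),rect(P),np.round(cv2.boxPoints(cv2.minAreaRect(P[:,:2].astype(np.float32))),4).tolist(),"z",np.median(cloud(n,d,m)[:,2]))
    m=mask(im,*B); C=cloud(n,d,m); c=C.mean(0); w=np.linalg.svd(C-c,full_matrices=False)[2]
    print("B",m.sum(),c,w.round(3).tolist(),rect(C))
    # grey frame: heights 10..50mm, near the frame
    A=cloud(n,d,d>0)
    for lo,hi in((.015,.034),(.038,.052),(.11,.135)):
        s=A[(A[:,2]>lo)&(A[:,2]<hi)&(abs(A[:,0]-.40)<.17)&(abs(A[:,1]-.25)<.17)]
        if len(s)>20: print(lo,len(s),rect(s),s.min(0).round(3),s.max(0).round(3),np.median(s[:,2]).round(4))
    # deck points
    s=A[(A[:,2]>.02)&(A[:,2]<.14)&(abs(A[:,0]-c[0])<.15)&(abs(A[:,1]-c[1])<.1)]
    print("rack",rect(s),s.min(0).round(3),s.max(0).round(3))
E
cat <<'E' >/dev/null
E
python3 -c "
import cv2
a=cv2.imread('pics/top0.png');b=cv2.imread('pics/scene0.png')
cv2.imwrite('pics/z.png',cv2.hconcat([cv2.resize(a[160:240,130:230],(400,320),interpolation=2),cv2.resize(b[170:270,280:405],(400,320),interpolation=2)]))"
```

```text
scene Y 533 (array([0.5749, 0.1289]), array([0.0602, 0.0667]), 89.72) [[0.5414999723434448, 0.0989999994635582], [0.6080999970436096, 0.09870000183582306], [0.6083999872207642, 0.15889999270439148], [0.541700005531311, 0.15919999778270721]] z 0.013741722004900758
B 36 [ 0.54981233 -0.28832661  0.10037372] [[0.754, 0.613, 0.238], [0.608, -0.787, 0.1], [0.249, 0.069, -0.966]] (array([ 0.5407, -0.2912]), array([0.0445, 0.0228]), 25.15)
0.015 228 (array([0.3979, 0.26  ]), array([0.1937, 0.4251]), 68.93) [0.23  0.099 0.015] [0.57  0.42  0.034] 0.0201
0.038 68 (array([0.5511, 0.2147]), array([0.1142, 0.0612]), 73.18) [0.506 0.164 0.038] [0.569 0.278 0.052] 0.0474
0.11 338 (array([0.5544, 0.2293]), array([0.0769, 0.0321]), 88.51) [0.538 0.191 0.113] [0.57  0.268 0.127] 0.1234
rack (array([ 0.4905, -0.3153]), array([0.2015, 0.1327]), 9.6) [ 0.4   -0.388  0.02 ] [ 0.598 -0.234  0.107]
top Y 498 (array([0.5695, 0.1344]), array([0.0668, 0.056 ]), 89.91) [[0.5414999723434448, 0.10100000351667404], [0.5975000262260437, 0.10090000182390213], [0.597599983215332, 0.16769999265670776], [0.5415999889373779, 0.16779999434947968]] z 0.012081138603047492
B 695 [ 0.48959801 -0.31063287  0.07609215] [[-0.93, -0.142, -0.34], [0.158, -0.987, -0.018], [-0.333, -0.07, 0.94]] (array([ 0.4795, -0.3135]), array([0.1638, 0.057 ]), 9.02)
0.015 287 (array([0.3988, 0.2596]), array([0.1972, 0.4247]), 69.98) [0.23  0.101 0.015] [0.569 0.42  0.034] 0.0218
0.038 89 (array([0.5455, 0.2164]), array([0.1024, 0.0624]), 80.71) [0.507 0.166 0.038] [0.569 0.272 0.052] 0.0459
0.11 354 (array([0.5521, 0.231 ]), array([0.0339, 0.0789]), 0.28) [0.535 0.192 0.11 ] [0.569 0.27  0.128] 0.1214
rack (array([ 0.4828, -0.3133]), array([0.2096, 0.1318]), 9.27) [ 0.37  -0.394  0.02 ] [ 0.594 -0.234  0.107]
```

View pics/z.png

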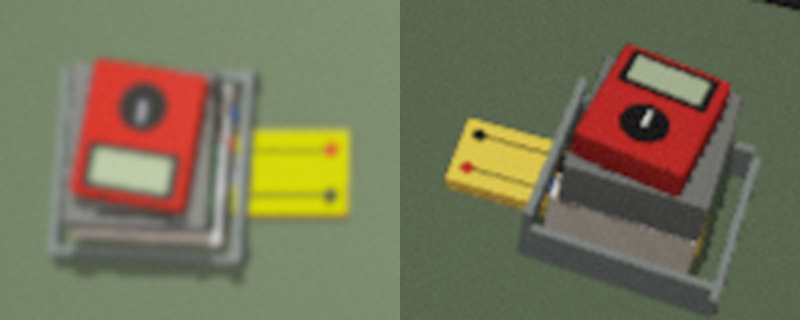

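```bash
cat >> h.py <<'E'
def deckrect(n,im,rng,zc,h,yaw=9.0,c=(.49,-.31)):
    "rect of coloured face lying h off the deck; returns world centre and in-plane axes"
    a=np.radians(yaw);t=np.radians(20)
    X=np.array([np.cos(a)*np.cos(t),np.sin(a)*np.cos(t),np.sin(t)]);Yv=np.array([-np.sin(a),np.cos(a),0]);N=np.cross(X,Yv)
    m=mask(im,*rng); m=cv2.morphologyEx(m.astype(np.uint8),cv2.MORPH_CLOSE,np.ones((15,15)))
    v,u=np.nonzero(m); c=np.array([*c,zc])
    for _ in range(5):
        P=cast(n,np.c_[u,v],c,N); q=np.c_[(P-c)@X,(P-c)@Yv].astype(np.float32)
        cc,s,ang=cv2.minAreaRect(q); c2=c+cc[0]*X+cc[1]*Yv
        c=np.array([c2[0],c2[1],zc])
    return c,s,ang,X,Yv,N
E
python3 - <<'E'
from h import *
f=np.load("pics/top0.npz");im,d=f["im"],f["d"]
c,s,a,X,Yv,N=deckrect("top",im,B,.0721,.012);print("blue top centre",c.round(4),s,a)
D=c-.012*N-.09*X;print("deck origin",D.round(4))
A=cloud("top",d,d>0)
# deck points & backstop
s=A[(abs((A-D)@N)<.006)&(abs((A-D)@Yv)<.08)&((A-D)@X>0)&((A-D)@X<.22)];q=np.c_[(s-D)@X,(s-D)@Yv]
print("deck in D:",np.percentile(q,[1,99],axis=0).round(4),cv2.minAreaRect(q.astype(np.float32)),np.median((s-D)@N))
# frame bar top edge
hsv=cv2.cvtColor(im,cv2.COLOR_RGB2HSV)
s=A[(A[:,2]>.038)&(A[:,2]<.05)&(A[:,1]<.185)&(A[:,1]>.14)&(A[:,0]>.48)&(A[:,0]<.66)]
s2=A[(A[:,2]>.038)&(A[:,2]<.05)&(A[:,1]<.2)&(A[:,1]>.14)&(A[:,0]>.48)&(A[:,0]<.66)]
for q in(s,s2): print("bar",len(q),q.min(0).round(4),q.max(0).round(4),q.mean(0),np.polyfit(q[:,0],q[:,1],1),rect(q))
s=A[(abs(A[:,0]-.75)<.08)&(abs(A[:,1])<.06)&(A[:,2]>.05)];print("bottle",s.min(0),s.max(0))
E
python3 -m inch '[{"x":-0.9,"y":0.97},{"x":-0.9,"y":0.97},{"x":-0.9,"y":0.97},{"x":-0.9,"y":0.97},{"x":-0.9,"y":0.97}]' 1
```

```text
blue top centre [ 0.4796 -0.3132  0.0721] (0.17419975996017456, 0.05516744777560234) 0.14385481178760529
deck origin [ 0.4001 -0.3258  0.03  ]
deck in D: [[ 0.0017 -0.0646]
 [ 0.1986  0.0646]] ((0.09990236163139343, -0.0005246028304100037), (0.19948020577430725, 0.131771981716156), 0.042748451232910156) 0.00035116472445681534
bar 149 [0.5065 0.1629 0.0384] [0.6377 0.1822 0.0498] [0.57340251 0.17122064 0.04530019] [-0.05233914  0.20123203] (array([0.5723, 0.1725]), array([0.0141, 0.1312]), 86.75)
bar 149 [0.5065 0.1629 0.0384] [0.6377 0.1822 0.0498] [0.57340251 0.17122064 0.04530019] [-0.05233914  0.20123203] (array([0.5723, 0.1725]), array([0.0141, 0.1312]), 86.75)
bottle [ 0.75514322 -0.01768523  0.05040924] [0.81528809 0.04460415 0.19528881]validation failed for argument at $[0]...
```

```bash
python3 -m inch '[{"x":-0.9,"y":0.97,"z":0,"yaw":0},{"x":-0.9,"y":0.97,"z":0,"yaw":0},{"x":-0.9,"y":0.97,"z":0,"yaw":0},{"x":-0.9,"y":0.97,"z":0,"yaw":0},{"x":-0.9,"y":0.97,"z":0,"yaw":0}]' 1
```

```text
time_s: 0.52
tcp_pos: [0.2663, -0.4955, 0.2314]
eef_rot: [179.5, -0.2, -163.6]
contact_force: [-0.1, 0.2, -0.1]
gripper_width: 0.0877
```

```bash
python3 -m inch '[{"x":-0.93,"y":1,"z":-0.05,"yaw":0},{"x":-0.93,"y":1,"z":-0.05,"yaw":0},{"x":-0.93,"y":1,"z":-0.05,"yaw":0},{"x":-0.93,"y":1,"z":-0.05,"yaw":0},{"x":-0.93,"y":1,"z":-0.05,"yaw":0}]' && python3 -m inch '[{"x":-0.93,"y":1,"z":-0.05,"yaw":0},{"x":-0.93,"y":1,"z":-0.05,"yaw":0},{"x":-0.93,"y":1,"z":-0.05,"yaw":0},{"x":-0.93,"y":1,"z":-0.05,"yaw":0},{"x":-0.93,"y":1,"z":-0.05,"yaw":0}]' && python3 -m inch '[{"x":-0.93,"y":1,"z":-0.05,"yaw":0},{"x":-0.93,"y":1,"z":-0.05,"yaw":0},{"x":-0.93,"y":1,"z":-0.05,"yaw":0},{"x":-0.5,"y":0.5,"z":0,"yaw":-1},{"x":0,"y":0,"z":0,"yaw":-1}]' && python3 -m inch '[{"x":0,"y":0,"z":0,"yaw":-1},{"x":0,"y":0,"z":0,"yaw":-1},{"x":0,"y":0,"z":0,"yaw":-1},{"x":0,"y":0,"z":0,"yaw":-1},{"x":0,"y":0,"z":0,"yaw":-1}]' && python3 -m inch '[{"x":0,"y":0,"z":0,"yaw":-1},{"x":0,"y":0,"z":0,"yaw":-1},{"x":0,"y":0,"z":0,"yaw":-1},{"x":0,"y":0,"z":0,"yaw":-1},{"x":0,"y":0,"z":0,"yaw":-1}]'
```

```text
time_s: 0.93
tcp_pos: [0.3434, -0.3346, 0.2364]
eef_rot: [179.3, -0.3, -163.8]
contact_force: [1.5, 0.8, 0.1]
gripper_width: 0.0878
time_s: 1.35
tcp_pos: [0.4209, -0.1735, 0.2436]
eef_rot: [179.3, -0.3, -163.8]
contact_force: [1.0, -0.8, -0.2]
gripper_width: 0.0874
time_s: 1.77
tcp_pos: [0.4784, -0.0554, 0.2482]
eef_rot: [179.2, -0.1, -155.4]
contact_force: [-0.7, -0.5, 0.5]
gripper_width: 0.0873
time_s: 2.18
tcp_pos: [0.478, -0.0523, 0.2464]
eef_rot: [179.1, 0.0, -134.1]
contact_force: [0.3, -0.1, -0.1]
gripper_width: 0.0876
time_s: 2.6
tcp_pos: [0.4765, -0.0522, 0.2448]
eef_rot: [179.0, 0.3, -113.1]
contact_force: [0.4, -0.0, 0.1]
gripper_width: 0.0878
```

```bash
python3 -m inch '[{"x":0,"y":0,"z":0,"yaw":-1},{"x":0,"y":0,"z":0,"yaw":-1},{"x":0,"y":0,"z":0,"yaw":-1},{"x":0,"y":0,"z":0,"yaw":-1},{"x":-0.5,"y":-0.3,"z":0,"yaw":-1}]' && python3 -m inch '[{"x":-1,"y":-0.6,"z":0.4,"yaw":-0.3},{"x":-1,"y":-0.6,"z":0.4,"yaw":0},{"x":-1,"y":-0.6,"z":0.4,"yaw":0},{"x":-1,"y":-0.6,"z":0.4,"yaw":0},{"x":-1,"y":-0.6,"z":0.4,"yaw":0}]' && python3 -m inch '[{"x":-0.6,"y":-0.3,"z":0.5,"yaw":0},{"x":0,"y":0,"z":0,"yaw":0}]'
```

```text
time_s: 3.02
tcp_pos: [0.4828, -0.0415, 0.2434]
eef_rot: [178.9, 0.6, -92.1]
contact_force: [0.1, 0.5, 0.0]
gripper_width: 0.0877
time_s: 3.43
tcp_pos: [0.5607, 0.085, 0.1942]
eef_rot: [179.2, 0.7, -90.8]
contact_force: [0.1, 0.5, -0.0]
gripper_width: 0.0878
time_s: 3.6
tcp_pos: [0.5697, 0.1045, 0.1779]
eef_rot: [179.0, 0.7, -90.7]
contact_force: [0.2, -0.1, -1.1]
gripper_width: 0.0875
```

```bash
python3 -m inch '[{"x":-0.25,"y":0,"z":1,"yaw":-0.2},{"x":-0.25,"y":0,"z":1,"yaw":0},{"x":0,"y":0,"z":1,"yaw":0},{"x":0,"y":0,"z":1,"yaw":0},{"x":0,"y":0,"z":0.9,"yaw":0}]' && python3 -m inch '[{"x":0,"y":0,"z":0.5,"yaw":0},{"x":0,"y":0,"z":0,"yaw":0}]'
```

```text
time_s: 4.02
tcp_pos: [0.5709, 0.1212, 0.0555]
eef_rot: [179.4, 0.8, -89.7]
contact_force: [0.6, -0.5, -0.7]
gripper_width: 0.0875
time_s: 4.18
tcp_pos: [0.5672, 0.1195, 0.0375]
eef_rot: [179.0, 0.6, -89.7]
contact_force: [-0.7, -0.5, 0.1]
gripper_width: 0.0878
```

```bash
python3 -m inch '[{"x":0,"y":-0.1,"z":0.6,"yaw":0},{"x":0,"y":0,"z":0.3,"yaw":0},{"x":0,"y":0,"z":0,"yaw":0}]'
```

```text
time_s: 4.43
tcp_pos: [0.5693, 0.119, 0.0152]
eef_rot: [179.0, 0.6, -89.7]
contact_force: [0.5, 1.0, 0.6]
gripper_width: 0.0876
```

```bash
python3 -m inch '[{"x":0,"y":0,"z":0.05,"yaw":0},{"x":0,"y":0,"z":0,"yaw":0},{"x":0,"y":0,"z":0,"yaw":0},{"x":0,"y":0,"z":0,"yaw":0},{"x":0,"y":0,"z":0,"yaw":0}]' -1 55 && python3 -m inch '[{"x":0,"y":0,"z":0,"yaw":0},{"x":0,"y":0,"z":0,"yaw":0}]'
```

```text
time_s: 4.85
tcp_pos: [0.5713, 0.1196, 0.018]
eef_rot: [179.2, 0.7, -89.7]
contact_force: [2.2, -1.3, -2.6]
gripper_width: 0.0599
time_s: 5.02
tcp_pos: [0.5712, 0.1196, 0.0183]
eef_rot: [179.3, 0.7, -89.7]
contact_force: [0.8, 0.1, -5.6]
gripper_width: 0.0585
```

```bash
python3 -m inch '[{"x":0.1,"y":0,"z":0.1,"yaw":0},{"x":0.3,"y":0.02,"z":0.05,"yaw":0},{"x":0.3,"y":0.02,"z":0,"yaw":0},{"x":0.3,"y":0.02,"z":0,"yaw":0},{"x":0.3,"y":0.02,"z":0,"yaw":0}]'
```

```text
time_s: 5.43
tcp_pos: [0.5735, 0.1022, 0.0185]
eef_rot: [-179.9, 1.8, -89.5]
contact_force: [-1.0, 17.1, -3.9]
gripper_width: 0.0589
```

```bash
python3 -m inch '[{"x":0.45,"y":0.08,"z":0.05,"yaw":0},{"x":0.45,"y":0.08,"z":0.05,"yaw":0},{"x":0.45,"y":0.08,"z":0.05,"yaw":0},{"x":0.45,"y":0.08,"z":0.05,"yaw":0},{"x":0.45,"y":0.08,"z":0.05,"yaw":0}]'
```

```text
time_s: 5.85
tcp_pos: [0.5793, 0.0715, 0.0191]
eef_rot: [-177.9, 3.6, -88.8]
contact_force: [-2.9, 27.6, 7.8]
gripper_width: 0.0592
```

```bash
python3 - <<'E'
from h import *
im,d=r.capture("top"); m=mask(im,*Y);v,u=np.nonzero(m); P=cast("top",np.c_[u,v],(0,0,.012)); print(m.sum(),rect(P),cloud("top",d,m)[:,2].max())
im2,_=r.capture("scene");cv2.imwrite("pics/p1.png",np.hstack([cv2.resize(im[150:250,120:245],(400,320)),cv2.resize(im2[170:270,270:395],(400,320))])[:,:,::-1])
E
```

```text
Traceback (most recent call last):
  File "h.py", line 13, in mask
    k,l,s,_=cv2.connectedComponentsWithStats(m); return l==1+np.argmax(s[1:,4])
                                                             ~~~~~~~~~^^^^^^^^^
ValueError: attempt to get argmax of an empty sequence
```

```bash
python3 - <<'E'
from h import *
im,d=r.capture("top")
im2,_=r.capture("scene");cv2.imwrite("pics/p1.png",np.hstack([cv2.resize(im[150:250,120:245],(400,320)),cv2.resize(im2[150:270,250:400],(400,320))])[:,:,::-1])
s=r.get_state();print(s["joints"].round(2),s["tcp_pos"],s["eef_rot"],s["contact_force"],s["moment"])
E
```

```text
[ 24.49  24.13 -25.64  -3.99 -36.96 -20.29] [0.57940772 0.07056146 0.01918358] [-177.88879875    3.52578022  -88.85647361] [-1.50688541 21.07702832  8.09106082] [7.23091904 1.42224895 0.32383476]
```

View pics/p1.png

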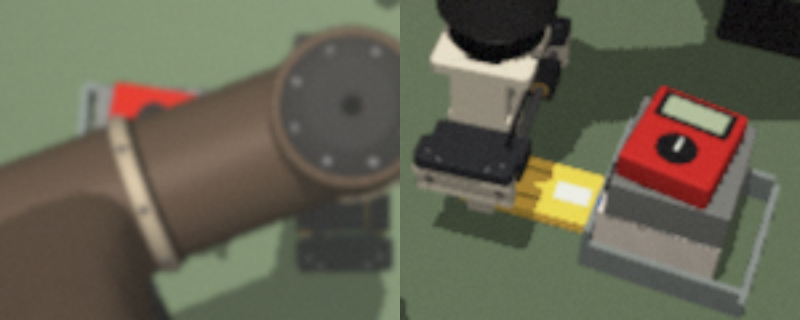

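The scene view shows the panel's white label now just in front of the bar at (575,195), with the stack upright and level. I keep pulling, watching the tool lean as it grows under load.

```bash
python3 -m inch '[{"x":0.6,"y":0.15,"z":0,"yaw":0},{"x":0.6,"y":0.15,"z":0,"yaw":0},{"x":0.6,"y":0.15,"z":0,"yaw":0}]' && python3 -m inch '[{"x":0.6,"y":0.15,"z":0,"yaw":0},{"x":0.6,"y":0.15,"z":0,"yaw":0}]'
```

```text
time_s: 6.25
tcp_pos: [0.5782, 0.0405, 0.0199]
eef_rot: [-176.7, 4.4, -88.5]
contact_force: [0.1, 28.5, 1.0]
gripper_width: 0.0586
time_s: 6.42
tcp_pos: [0.5772, 0.0173, 0.0201]
eef_rot: [-176.0, 4.9, -88.2]
contact_force: [0.6, 11.7, 6.1]
gripper_width: 0.059
```

```bash
python3 -m inch '[{"x":0.35,"y":0.05,"z":0,"yaw":0},{"x":0.4,"y":0.05,"z":0,"yaw":0},{"x":0.4,"y":0.05,"z":0,"yaw":0},{"x":0.3,"y":0,"z":0,"yaw":0},{"x":0,"y":0,"z":0,"yaw":0}]'; python3 -m inch '[{"x":0,"y":0,"z":0,"yaw":0},{"x":0,"y":0,"z":0,"yaw":0},{"x":0,"y":0,"z":0,"yaw":0}]'
```

```text
time_s: 6.83
tcp_pos: [0.5804, -0.0164, 0.0217]
eef_rot: [-175.2, 5.1, -88.0]
contact_force: [0.0, 0.4, -1.4]
gripper_width: 0.0587
time_s: 7.08
tcp_pos: [0.5802, -0.0167, 0.0216]
eef_rot: [-175.3, 5.1, -88.0]
contact_force: [0.6, 0.0, 0.4]
gripper_width: 0.0587
```

```bash
python3 - <<'E'
from h import *
im,d=r.capture("top")
im2,d2=r.capture("scene");cv2.imwrite("pics/p2.png",np.hstack([cv2.resize(im[130:270,110:285],(400,320)),cv2.resize(im2[150:270,230:400],(400,320))])[:,:,::-1])
A=cloud("scene",d2,mask(im2,(0,180,100),(6,255,255))); t=A[A[:,2]>.08]; print("meter top z",np.percentile(A[:,2],[50,90,98]))
E
```

```text
meter top z [0.10992996 0.11229259 0.11345277]
```

View pics/p2.png

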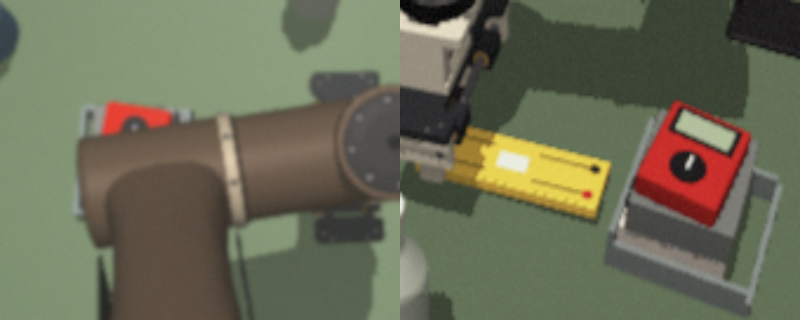

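The scene view shows the panel fully out, with a gap between its end (605,190) and the bar. The stack is level, and the meter top at 0.110 m matches 45+38+26 mm. Next I release, rise and measure.

```bash
python3 -m inch '[{"x":0,"y":0,"z":0,"yaw":0},{"x":0,"y":0,"z":0,"yaw":0},{"x":0,"y":0,"z":0,"yaw":0},{"x":0,"y":0,"z":0,"yaw":0},{"x":0,"y":0,"z":-0.5,"yaw":0}]' 1; python3 -m inch '[{"x":0,"y":0,"z":-1,"yaw":0},{"x":0,"y":0,"z":-1,"yaw":0},{"x":0,"y":0,"z":-0.5,"yaw":0},{"x":0,"y":0,"z":0,"yaw":0}]'
python3 - <<'E'
from h import *
im,d=r.capture("scene"); m=mask(im,*Y)
m=cv2.morphologyEx(m.astype(np.uint8),cv2.MORPH_CLOSE,np.ones((9,9)));v,u=np.nonzero(m);P=cast("scene",np.c_[u,v],(0,0,.012)); print("scene",m.sum(),rect(P),cv2.boxPoints(cv2.minAreaRect(P[:,:2].astype(np.float32))).round(4).tolist())
im,d=r.capture("top"); m=cv2.inRange(cv2.cvtColor(im,cv2.COLOR_RGB2HSV),*Y); v,u=np.nonzero(m)
if len(u): P=cast("top",np.c_[u,v],(0,0,.012)); print("top",len(u),P.min(0),P.max(0))
E
```

```text
time_s: 7.6
tcp_pos: [0.577, -0.0173, 0.0315]
eef_rot: [-175.6, 5.1, -88.0]
contact_force: [-0.4, -0.2, 1.1]
gripper_width: 0.0851
time_s: 7.93
tcp_pos: [0.5715, -0.0233, 0.0962]
eef_rot: [-175.7, 5.0, -88.0]
contact_force: [0.2, 0.3, 0.3]
gripper_width: 0.088
scene 1139 (array([0.5829, 0.0819]), array([0.0659, 0.1239]), 1.06) [[0.548799991607666, 0.14319999516010284], [0.5511000156402588, 0.019300000742077827], [0.6169999837875366, 0.020500000566244125], [0.6147000193595886, 0.1444000005722046]]
```

```bash
python3 -m inch '[{"x":-0.95,"y":-0.07,"z":0.4,"yaw":0.2},{"x":-0.95,"y":-0.07,"z":0.4,"yaw":0},{"x":-0.85,"y":-0.06,"z":0.6,"yaw":0},{"x":0,"y":0,"z":0.6,"yaw":0},{"x":0,"y":0,"z":0,"yaw":0}]'
```

```text
time_s: 8.45
tcp_pos: [0.5756, 0.0517, 0.0453]
eef_rot: [-176.1, 5.1, -89.1]
contact_force: [-1.2, -0.9, -0.2]
gripper_width: 0.0873
```

```bash
python3 -m inch '[{"x":0.05,"y":-0.1,"z":0.6,"yaw":0},{"x":0,"y":0,"z":0.45,"yaw":0},{"x":0,"y":0,"z":0,"yaw":0}]'
```

```text
time_s: 8.7
tcp_pos: [0.5784, 0.0527, 0.0162]
eef_rot: [-176.4, 5.0, -89.0]
contact_force: [-0.1, -0.2, 0.1]
gripper_width: 0.0875
```

```bash
python3 -m inch '[{"x":0,"y":-0.05,"z":0,"yaw":0},{"x":0,"y":0,"z":0,"yaw":0},{"x":0,"y":0,"z":0,"yaw":0},{"x":0,"y":0,"z":0,"yaw":0},{"x":0,"y":0,"z":0,"yaw":0}]' -1 25 && python3 -m inch '[{"x":0,"y":0,"z":0,"yaw":0},{"x":0.3,"y":0,"z":-0.5,"yaw":0},{"x":0.5,"y":0,"z":-1,"yaw":0},{"x":0.5,"y":0,"z":-1,"yaw":0},{"x":0.5,"y":0,"z":-1,"yaw":0}]' && python3 -m inch '[{"x":1,"y":0,"z":-1,"yaw":0},{"x":1,"y":0,"z":-1,"yaw":0},{"x":1,"y":0,"z":-0.5,"yaw":1},{"x":1,"y":0,"z":-0.4,"yaw":1},{"x":0,"y":0,"z":0,"yaw":1}]'
python3 - <<'E'
from h import *
im,d=r.capture("scene");cv2.imwrite("pics/p3.png",cv2.resize(im[60:280,150:420],(700,570))[:,:,::-1])
E
```

```text
time_s: 9.12
tcp_pos: [0.5798, 0.0513, 0.0174]
eef_rot: [-176.4, 5.0, -89.1]
contact_force: [-0.8, 0.2, -0.4]
gripper_width: 0.06
time_s: 9.53
tcp_pos: [0.571, -0.0017, 0.0985]
eef_rot: [-177.0, 4.9, -89.1]
contact_force: [0.6, 0.2, -1.6]
gripper_width: 0.0597
time_s: 9.95
tcp_pos: [0.5678, -0.1132, 0.173]
eef_rot: [-177.5, 5.5, -101.2]
contact_force: [0.7, 1.1, -1.3]
gripper_width: 0.0597
```

View pics/p3.png

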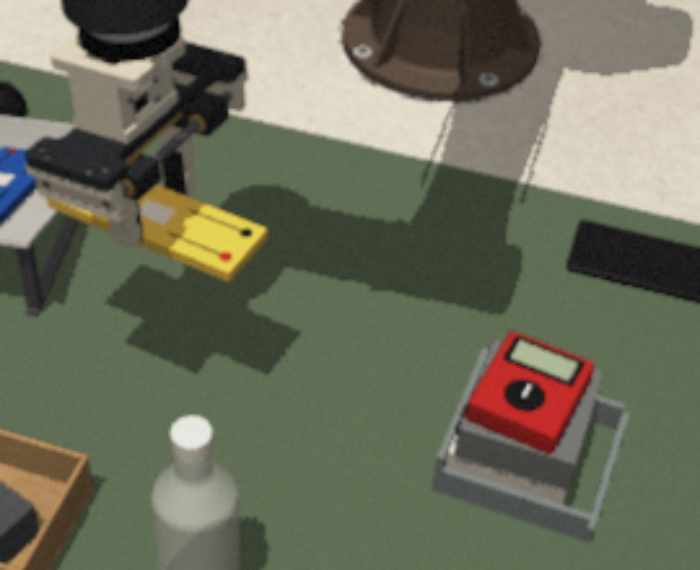

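The scene view shows the panel held level in mid air at about (200,235), with the stack intact in the frame. Now I turn to yaw -171.

```bash
python3 -m inch '[{"x":0,"y":0,"z":0,"yaw":1},{"x":0,"y":0,"z":0,"yaw":1},{"x":0,"y":0,"z":0,"yaw":1},{"x":0,"y":0,"z":0,"yaw":1},{"x":0,"y":0,"z":0,"yaw":1}]' && python3 -m inch '[{"x":0,"y":0,"z":0,"yaw":1},{"x":0,"y":0,"z":0,"yaw":1},{"x":0,"y":0,"z":0,"yaw":1},{"x":0,"y":0,"z":0,"yaw":1},{"x":0,"y":0,"z":0,"yaw":1}]' && python3 -m inch '[{"x":0,"y":0,"z":0,"yaw":1},{"x":0,"y":0,"z":0,"yaw":1},{"x":0,"y":0,"z":0,"yaw":1},{"x":0,"y":0,"z":0,"yaw":1},{"x":0,"y":0,"z":0,"yaw":0}]'
python3 - <<'E'
from h import *
from scipy.spatial.transform import Rotation as Ro
s=r.get_state();R=Ro.from_euler('xyz',s["eef_rot"],degrees=True).as_matrix();print(R.round(3))
print(((np.array([.487,-.312,.160])-s["tcp_pos"])@R/.025).round(2))
E
```

```text
time_s: 10.42
tcp_pos: [0.5655, -0.1115, 0.1716]
eef_rot: [-179.8, 6.1, -122.2]
contact_force: [-0.7, 0.7, -0.8]
gripper_width: 0.0593
time_s: 10.83
tcp_pos: [0.5631, -0.1084, 0.1695]
eef_rot: [177.9, 5.7, -142.7]
contact_force: [0.6, 0.8, -1.4]
gripper_width: 0.0594
time_s: 11.25
tcp_pos: [0.5607, -0.1052, 0.1672]
eef_rot: [176.2, 4.6, -159.1]
contact_force: [-0.2, -0.3, -1.3]
gripper_width: 0.0594
[[-0.931 -0.36   0.051]
 [-0.355  0.931  0.091]
 [-0.08   0.066 -0.995]]
[ 5.7  -6.66 -0.62]
```

```bash
python3 -m inch '[{"x":0.6,"y":-0.9,"z":-0.1,"yaw":1},{"x":0.7,"y":-0.9,"z":-0.1,"yaw":1},{"x":0.7,"y":-0.9,"z":-0.1,"yaw":0.7},{"x":0.6,"y":-1,"z":-0.1,"yaw":0},{"x":0.6,"y":-1,"z":-0.1,"yaw":0}]'
cat > t.py <<'E'
from h import *;import sys
from scipy.spatial.transform import Rotation as Ro
s=r.get_state();R=Ro.from_euler('xyz',s["eef_rot"],degrees=True).as_matrix()
print("tz",R[:,2].round(3),"need",((np.array(eval(sys.argv[1]))-s["tcp_pos"])@R/.025).round(2))
E
python3 t.py .487,-.312,.15
```

```text
time_s: 11.67
tcp_pos: [0.5123, -0.2365, 0.1638]
eef_rot: [175.3, 3.8, -168.8]
contact_force: [1.8, 0.2, -1.7]
gripper_width: 0.059
tz [ 0.05   0.093 -0.994] need [ 1.61 -2.79  0.22]
```

```bash
python3 -m inch '[{"x":0.5,"y":-0.9,"z":0.1,"yaw":0.3},{"x":0.5,"y":-0.9,"z":0.1,"yaw":0.3},{"x":0.4,"y":-0.8,"z":0,"yaw":0},{"x":0,"y":-0.1,"z":0,"yaw":0},{"x":0,"y":0,"z":0,"yaw":0}]'; python3 t.py .487,-.312,.11
python3 - <<'E'
from h import *
im,d=r.capture("scene");im2,_=r.capture("top");cv2.imwrite("pics/p4.png",np.hstack([cv2.resize(im[80:200,80:230],(400,320)),cv2.resize(im2[170:300,310:440],(320,320))])[:,:,::-1])
E
```

```text
time_s: 12.08
tcp_pos: [0.4864, -0.314, 0.1492]
eef_rot: [175.1, 3.6, -170.4]
contact_force: [0.5, 0.7, -2.5]
gripper_width: 0.0593
tz [ 0.048  0.094 -0.994] need [ 0.06 -0.06  1.57]
```

View pics/p4.png

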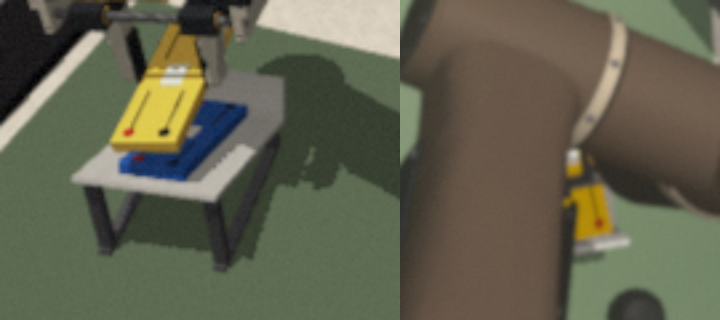

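The panel hangs level over the blue one: panel at (165,110), blue at (185,135) in the left half. I lower it with a light grip so it can pivot in the jaws.

```bash
python3 -m inch '[{"x":0.03,"y":-0.03,"z":0.5,"yaw":0},{"x":0.03,"y":-0.03,"z":0.4,"yaw":0},{"x":0,"y":0,"z":0,"yaw":0}]' - 9; python3 -m inch '[{"x":0,"y":0,"z":0.3,"yaw":0},{"x":0,"y":0,"z":0.3,"yaw":0},{"x":0,"y":0,"z":0,"yaw":0}]'; python3 t.py .487,-.312,.092
```

```text
time_s: 12.43
tcp_pos: [0.4881, -0.3101, 0.127]
eef_rot: [175.2, 3.8, -170.1]
contact_force: [-0.6, 0.7, -1.6]
gripper_width: 0.0596
time_s: 12.68
tcp_pos: [0.49, -0.3071, 0.1116]
eef_rot: [175.2, 3.8, -169.8]
contact_force: [-0.8, -0.4, -1.3]
gripper_width: 0.0597
tz [ 0.051  0.093 -0.994] need [ 0.2  -0.24  0.75]
```

```bash
python3 -m inch '[{"x":0.1,"y":-0.15,"z":0.2,"yaw":0.1},{"x":0.05,"y":-0.1,"z":0.2,"yaw":0.1},{"x":0,"y":0,"z":0,"yaw":0}]'; python3 -m inch '[{"x":0,"y":0,"z":0.15,"yaw":0},{"x":0,"y":0,"z":0.1,"yaw":0},{"x":0,"y":0,"z":0,"yaw":0}]'; python3 t.py .487,-.312,.092
```

```text
time_s: 12.93
tcp_pos: [0.4886, -0.3129, 0.1003]
eef_rot: [175.2, 3.8, -170.6]
contact_force: [-0.1, -0.4, -1.1]
gripper_width: 0.0601
time_s: 13.18
tcp_pos: [0.4897, -0.3128, 0.0945]
eef_rot: [175.3, 3.9, -170.7]
contact_force: [-0.4, -1.3, -0.8]
gripper_width: 0.0599
tz [ 0.053  0.093 -0.994] need [0.11 0.04 0.1 ]
```

```bash
python3 -m inch '[{"x":0.05,"y":0,"z":0.08,"yaw":0},{"x":0,"y":0,"z":0.08,"yaw":0},{"x":0,"y":0,"z":0,"yaw":0}]'
python3 - <<'E'
from h import *
im,d=r.capture("scene");cv2.imwrite("pics/p5.png",cv2.resize(im[90:190,90:215],(700,560),interpolation=2)[:,:,::-1]);print(r.get_state()["moment"])
E
```

```text
time_s: 13.43
tcp_pos: [0.4897, -0.313, 0.0923]
eef_rot: [175.4, 4.0, -170.6]
contact_force: [-1.0, -0.2, -0.5]
gripper_width: 0.0604
[-0.23677157  0.46229025 -0.00277447]
```

View pics/p5.png

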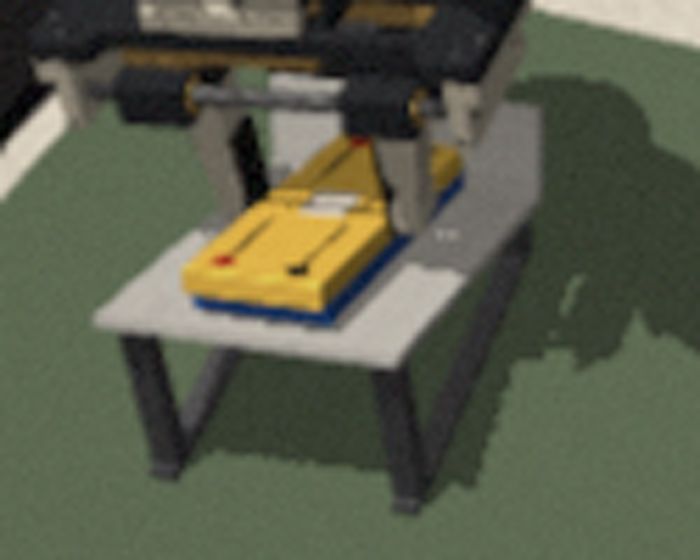

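The yellow panel has pivoted and lies flat on the blue one, a little up the slope. I drag it down to the backstop.

```bash
python3 -m inch '[{"x":0.15,"y":0,"z":0.04,"yaw":0},{"x":0.15,"y":0,"z":0.04,"yaw":0},{"x":0.1,"y":0,"z":0.03,"yaw":0},{"x":0,"y":0,"z":0,"yaw":0}]' - 15; python3 t.py .480,-.313,.09;python3 -m inch '[{"x":0.1,"y":0,"z":0.03,"yaw":0},{"x":0.1,"y":0,"z":0.03,"yaw":0},{"x":0,"y":0,"z":0,"yaw":0}]'
```

```text
time_s: 13.82
tcp_pos: [0.4797, -0.3151, 0.0885]
eef_rot: [175.4, 4.1, -170.6]
contact_force: [0.2, 0.3, 0.5]
gripper_width: 0.0598
tz [ 0.058  0.09  -0.994] need [-0.03  0.09 -0.05]
time_s: 14.07
tcp_pos: [0.4762, -0.316, 0.0871]
eef_rot: [175.5, 4.3, -170.6]
contact_force: [0.5, 1.0, 0.1]
gripper_width: 0.0598
```

```bash
python3 -m inch '[{"x":0.12,"y":0,"z":0.04,"yaw":0},{"x":0.12,"y":0,"z":0.04,"yaw":0},{"x":0,"y":0,"z":0,"yaw":0}]';python3 -m inch '[{"x":0.12,"y":0,"z":0.04,"yaw":0},{"x":0.12,"y":0,"z":0.04,"yaw":0},{"x":0,"y":0,"z":0,"yaw":0}]'
python3 - <<'E'
from h import *
D=np.array([.4001,-.3258,.03])
im,d=r.capture("scene");c,s,a,X,Yv,N=deckrect("scene",im,Y,.0835,.024);print(s,a,((c-D)@np.c_[X,Yv,N]).round(4))
E
```

```text
time_s: 14.32
tcp_pos: [0.4763, -0.3159, 0.0871]
eef_rot: [175.7, 5.0, -170.6]
contact_force: [-2.5, -0.3, -1.7]
gripper_width: 0.0599
time_s: 14.57
tcp_pos: [0.4762, -0.3159, 0.0869]
eef_rot: [175.8, 5.6, -170.6]
contact_force: [-2.9, -1.1, -0.4]
gripper_width: 0.0596
(0.01297683920711279, 0.016272392123937607) 20.94183349609375 [ 0.1382 -0.023   0.0066]
```

```bash
python3 -m inch '[{"x":0,"y":0,"z":0,"yaw":0},{"x":0,"y":0,"z":0,"yaw":0},{"x":0,"y":0,"z":0,"yaw":0},{"x":0,"y":0,"z":0,"yaw":0},{"x":0,"y":0,"z":-0.4,"yaw":0}]' 1;python3 -m inch '[{"x":0,"y":0,"z":-1,"yaw":0},{"x":0,"y":0,"z":-1,"yaw":0},{"x":0,"y":0,"z":-1,"yaw":0},{"x":0,"y":0,"z":-1,"yaw":0},{"x":0,"y":0.5,"z":-1,"yaw":0}]';python3 -m inch '[{"x":-1,"y":0.9,"z":0,"yaw":0},{"x":-1,"y":0.9,"z":0,"yaw":0},{"x":-1,"y":0.9,"z":0,"yaw":0},{"x":-1,"y":0.9,"z":0,"yaw":0},{"x":-1,"y":0.9,"z":0,"yaw":0}]';python3 -m inch '[{"x":-0.6,"y":1,"z":0,"yaw":0},{"x":0,"y":1,"z":0,"yaw":0},{"x":0,"y":1,"z":0,"yaw":0},{"x":0,"y":1,"z":0,"yaw":0},{"x":0,"y":0,"z":0,"yaw":0}]'
python3 - <<'E'
from h import *
D=np.array([.4001,-.3258,.03])
ims=[]
for n in("scene","top"):
    im,d=r.capture(n);ims.append(im);c,s,a,X,Yv,N=deckrect(n,im,Y,.0834,.024);print(n,s,a,((c-D)@np.c_[X,Yv,N]).round(4),((cloud(n,d,mask(im,*Y))-D)@N).mean())
cv2.imwrite("pics/p6.png",np.hstack([cv2.resize(ims[0][90:190,90:215],(400,320)),cv2.resize(ims[1][170:290,310:440],(400,369))[:320]])[:,:,::-1])
E
```

```text
time_s: 15.03
tcp_pos: [0.4709, -0.3167, 0.0936]
eef_rot: [175.6, 5.1, -170.7]
contact_force: [-0.6, 0.5, -0.8]
gripper_width: 0.0853
time_s: 15.45
tcp_pos: [0.4551, -0.3166, 0.2207]
eef_rot: [175.3, 4.5, -170.8]
contact_force: [0.4, -0.1, -0.1]
gripper_width: 0.0873
time_s: 15.87
tcp_pos: [0.5598, -0.188, 0.2533]
eef_rot: [175.8, 5.1, -171.3]
contact_force: [0.6, -1.5, 0.4]
gripper_width: 0.0878
time_s: 16.28
tcp_pos: [0.5618, -0.0799, 0.2659]
eef_rot: [175.9, 5.2, -171.1]
contact_force: [0.6, -0.3, -0.4]
gripper_width: 0.0878
scene (0.0419439896941185, 0.12029214948415756) 89.24708557128906 [ 0.1081 -0.0137  0.0175] 0.026155747402416312
top (0.05839477479457855, 0.180564284324646) 89.88154602050781 [0.09   0.0022 0.0241] 0.02427171980015117
```

View pics/p6.png

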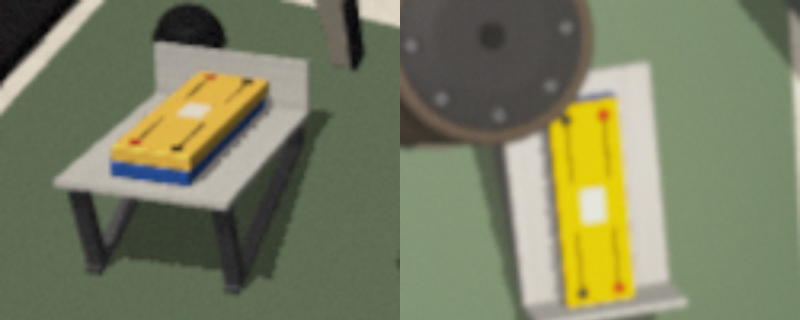

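The left half shows yellow squarely on blue. The right half shows its lower end (600,300) at the backstop, with only a thin blue sliver at the upper end, which parallax would explain. I check the blue panel and the stack by number.

```bash
python3 -m inch '[{"x":0,"y":1,"z":-0.3,"yaw":0},{"x":0,"y":1,"z":0,"yaw":0},{"x":0,"y":1,"z":0,"yaw":0},{"x":0,"y":0,"z":0,"yaw":0},{"x":0,"y":0,"z":0,"yaw":0}]'
python3 - <<'E'
from h import *
D=np.array([.4001,-.3258,.03]);C=[]
for k in range(4):
    im,d=r.capture("top");c,s,a,X,Yv,N=deckrect("top",im,Y,.0834,.024);C.append([*((c-D)@np.c_[X,Yv]),*s])
print(np.mean(C,0).round(4))
im0=np.load("pics/top0.npz")["im"]
def ext(im,lo,hi,h):
    m=mask(im,lo,hi);v,u=np.nonzero(m);P=cast("top",np.c_[u,v],D+h*N,N)-D;q=P@X;w=P@Yv;return np.percentile(q,[0,1,99,100]).round(4),np.percentile(w,[1,99]).round(4)
print("yellow",ext(im,*Y,.024),"blue sliver",ext(im,(100,80,40),(130,255,255),.012));print("blue at start",ext(im0,(100,80,40),(130,255,255),.012))
# profile along middle line through low end at yellow-face height: rgb
i=r.camera_info("top");K,T=np.array(i["mtx"]),np.array(i["pose"])
xs=np.arange(-.008,.012,.002);P=D+xs[:,None]*X+.024*N+.012*Yv;p=(P-T[:3,3])@T[:3,:3]@K.T;p=p[:,:2]/p[:,2:]
print([(round(x*1000),im[int(round(b)),int(round(a))].tolist()) for x,(a,b) in zip(xs,p)])
im2,d2=r.capture("scene");M=cloud("scene",d2,mask(im2,(0,180,100),(6,255,255)));print("meter top",M[M[:,2]>.1].mean(0),M[M[:,2]>.1].std(0))
cv2.imwrite("pics/p7.png",np.hstack([cv2.resize(im2[170:270,290:415],(400,320)),cv2.resize(im[165:235,130:215],(389,320))])[:,:,::-1])
E
```

```text
time_s: 16.8
tcp_pos: [0.5491, -0.0114, 0.2796]
eef_rot: [176.0, 5.1, -171.5]
contact_force: [0.3, -1.0, 0.5]
gripper_width: 0.0878
[0.0893 0.0023 0.0582 0.1791]
yellow (array([-0.0003,  0.0012,  0.1774,  0.1789]), array([-0.0263,  0.0307])) blue sliver (array([0.4142, 0.4156, 0.4822, 0.4839]), array([0.618 , 0.7053]))
blue at start (array([-0.0009,  0.001 ,  0.1777,  0.1795]), array([-0.0297,  0.0288]))
[(-8, [169, 165, 157]), (-6, [167, 161, 140]), (-4, [167, 161, 140]), (-2, [196, 180, 115]), (0, [221, 198, 65]), (2, [221, 198, 65]), (4, [222, 198, 3]), (6, [215, 185, 7]), (8, [207, 178, 8]), (10, [207, 178, 8])]
meter top [0.6059749  0.21888812 0.1097263 ] [0.02260726 0.02402946 0.00281993]
```

View pics/p7.png

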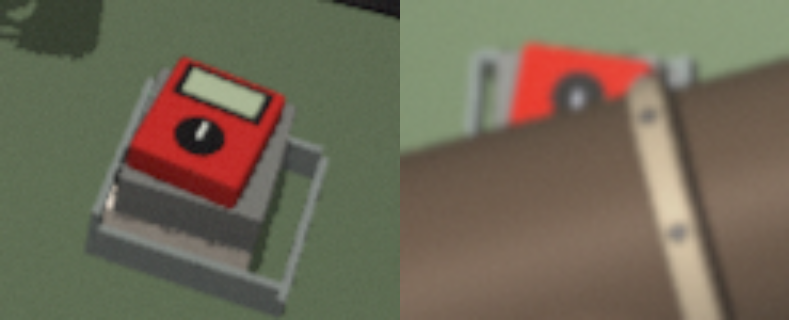

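```bash
python3 - <<'E'
from h import *
D=np.array([.4001,-.3258,.03])
im,d=r.capture("top");c,s,a,X,Yv,N=deckrect("top",im,Y,.0834,.024)
m=cv2.inRange(cv2.cvtColor(im,cv2.COLOR_RGB2HSV),(105,60,40),(130,255,255));v,u=np.nonzero(m);P=cast("top",np.c_[u,v],D+.012*N,N)-D
k=(P@X>.15)&(P@X<.2)&(abs(P@Yv)<.06);print("blue upper end",k.sum(),np.sort((P@X)[k])[-8:].round(4),(P@Yv)[k].min(),(P@Yv)[k].max())
A=cloud("top",d,d>0);s=A[(A[:,2]>.04)&(A[:,2]<.2)&(abs(A[:,0]-.785)<.06)&(abs(A[:,1]-.013)<.06)];print("bottle",s.min(0),s.max(0))
E
```

```text
Traceback (most recent call last):
ValueError: zero-size array to reduction operation minimum which has no identity
```

```bash
python3 - <<'E'
from h import *
D=np.array([.4001,-.3258,.03])
im,d=r.capture("top");c,s,a,X,Yv,N=deckrect("top",im,Y,.0834,.024)
i=r.camera_info("top");K,T=np.array(i["mtx"]),np.array(i["pose"])
for w in(-.012,.0,.015):
    xs=np.arange(.172,.194,.002);P=D+xs[:,None]*X+.012*N+w*Yv;p=(P-T[:3,3])@T[:3,:3]@K.T;p=p[:,:2]/p[:,2:]
    q=cv2.remap(im,p[:,:1].astype(np.float32),p[:,1:].astype(np.float32),cv2.INTER_LINEAR)[:,0]
    print(w,[(round(x*1000),t.tolist()) for x,t in zip(xs,q)])
im2,d2=r.capture("scene");m=cv2.inRange(cv2.cvtColor(im2,cv2.COLOR_RGB2HSV),(105,120,40),(130,255,255));v,u=np.nonzero(m);P=cast("scene",np.c_[u,v],D+.006*N,N)-D
k=(P@X>-.02)&(P@X<.21)&(abs(P@Yv)<.08);print(k.sum(),np.percentile((P@X)[k],[0,2,98,100]).round(4))
E
```

```text
-0.012 [(172, [225, 200, 19]), (174, [214, 184, 56]), (176, [180, 158, 99]), (178, [152, 144, 135]), (180, [143, 145, 162]), (182, [166, 169, 181]), (184, [196, 193, 194]), (186, [211, 206, 201]), (188, [217, 211, 203]), (190, [216, 211, 203]), (192, [217, 212, 204]), (194, [216, 212, 203])]
0.0 [(172, [225, 198, 23]), (174, [210, 183, 51]), (176, [180, 160, 92]), (178, [152, 146, 126]), (180, [155, 154, 155]), (182, [176, 176, 180]), (184, [207, 201, 198]), (186, [216, 211, 205]), (188, [219, 215, 207]), (190, [219, 216, 207]), (192, [218, 215, 207]), (194, [219, 215, 207])]
0.015 [(172, [222, 196, 18]), (174, [212, 186, 46]), (176, [188, 167, 89]), (178, [156, 147, 124]), (180, [159, 156, 155]), (182, [179, 178, 181]), (184, [207, 203, 199]), (186, [216, 213, 205]), (188, [219, 215, 207]), (190, [219, 215, 207]), (192, [218, 215, 207]), (194, [218, 215, 207])]
132 [0.0124 0.0254 0.1854 0.1861]
```

The blue panel's upper edge is at about 0.181 m and yellow spans about 0.000 to 0.179 m along the deck, so both are seated. Handing in.

```bash
python3 -c "
from plant import r
print(r.get_state()['time_s']);print(r.close_job())"
```

```text
17.2
the job is handed in; nothing more can be done
None
```

I drew the yellow panel out along the bench, laid it on the blue panel and slid it down to the backstop. I handed in at 17.2 s of 53; no verdict was reported.

**Last checks**
- **Yellow panel:** the top camera puts its centre at deck x = 0.089–0.090 m and y = +0.002 m. Its face is 24 mm off the deck and it is square to within about 0.2°.
- **Blue panel:** its upper end is at about 0.181 m, so it has not visibly moved. I read this from a colour profile, because the colour mask could not pick out the thin strip still showing.
- **Seating:** the tool stopped advancing on two further pushes down the slope, so I took the panel as seated. The force reading at that moment did not clearly show the backstop pushing back.
- **Instruments:** the meter top is at 0.110 m (0.109 m expected), and the stack is upright inside the frame in the pictures.

**What failed or disagreed**
- **Scene-camera fit:** its figure for the yellow panel (x = 0.108 m) disagreed with the top camera. I set it aside because the fitted size was also wrong.
- **Tool lean:** the tool picked up about 5° of lean during the pull and could not be straightened. It did no visible harm.
- **Bottle and parts box:** I did not re-measure either at the end; the bottle check was lost when that script failed. The arm stayed clear of both.

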